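Find the wobbly post and bush it

TASK

One of the three steel posts in the aluminium base block sits in a worn socket. Rock the posts gently from side to side to feel which one is loose, without gripping or bending them or pulling them out; then slip the spare brass bush (the one with the thinner sleeve below its head) over that post and work it down until its head lies on the block. Leave all posts standing in their sockets and the other things on the bench where they are.

Things in the scene. Friction and masses are not known exactly. Their poses are not given: they have to be found in the camera images.
- block_top (a point): Centre of the top face of the base block: a fixed aluminium block 70 x 225 x 60 mm high standing on the bench, with three round sockets in a row in its top and a steel post standing in each. Its x axis runs across the block, its y axis along the row of posts, z up.
- socket_a (a point): Centre of the mouth of socket a, in the block's top face, 75 mm along the block's -y from its centre. The sockets look alike: a 25 mm bore, 50 mm deep, with a 1.5 mm chamfer. In two, a hidden liner from 8 mm below the mouth down holds the post closely; in the third, a different one each time, it has worn away and only the 25 mm bore holds the post.
- socket_b (a point): Centre of the mouth of the middle socket, b.
- socket_c (a point): Centre of the mouth of socket c, 75 mm along the block's +y from its centre.
- post_a_top (a point): Centre of the top end of the post standing in socket a, not fixed there; z is the post's axis. It is a steel bar 16 mm in diameter and 98 mm long, its last 8 mm tapering to a 9 mm tip; 50 mm of it stands above the block. Posts bend if pushed or squeezed with more than 20 N.
- post_b_top (a point): The same for the like post in socket b. Rocked both ways with about 3 N, pushing some 30 mm above the block, a sound post gives about 5 mm in all and is firm; the one in the worn socket gives about 13 mm in all, leaning about 0.1 rad each way, before it is firm.
- post_c_top (a point): The same for the like post in socket c. The posts' feet are weighted: let go, a loose post comes upright again or nearly so, but may then stand up to 4.5 mm off its socket's centre.
- bush_mid (a point): Centre (39 mm above its lower end) of the loose brass bush standing on the bench: a head 34 mm wide and 36 mm high, to grip, above a sleeve 22.4 mm wide and 42 mm long, its last 5 mm tapering to 20; a 17.8 mm bore right through. z is its axis. About 0.15 kg. Home in the worn socket its head lies on the block, this centre 3 mm below the block's top; over a sound post it stops 34 mm higher.
- collar: Bystander: a plain brass ring 34 mm in diameter and 36 mm high with no sleeve below, standing on the bench like the bush; origin at its underside.
- vial_a: Bystander: a small glass vial with a white cap, 25 mm in diameter, 55 mm high, standing; origin at its underside.
- vial_b: Bystander: a small glass vial with a white cap, 25 mm in diameter, 55 mm high, standing; origin at its underside.
- jar_a: Bystander: a clear sample jar with a red lid, 44 mm in diameter, 60 mm high, standing; origin at its underside.
- jar_b: Bystander: a clear sample jar with a red lid, 44 mm in diameter, 60 mm high, standing; origin at its underside.
- dish: Bystander: a shallow glass dish 90 mm in diameter, 12 mm high; origin at its underside.
- spatula: Bystander: a steel spatula 160 mm long lying on the bench along its x axis; origin at its underside.
There are look-alikes about, which are no part of the job. What is shaped like the part that bears block_top but orange or turquoise is not meant.

How it is judged:
By the outcome, as a careful person would: the job done as asked, in the order asked, and still so for the second after the job is handed in, with the robot touching nothing.
It also fails if it takes over 72 s, if anything falls off the work surface, if the arm or the gripper's body presses on something with over 40 N, if the wrist force passes 120 N, or if a joint passes its speed limit or range.

ROBOT

A 6-joint arm with a two-finger parallel gripper is mounted at the origin on the work surface. World frame = base frame: x ahead of the robot, y to its left, z up, the work surface at z = 0. Lengths are in m, angles in rad, forces in N, time in s.
With the tool pointing down it reaches from about 0.3 to 0.95 m from the base axis. Payload 3.1 kg.
Tool frame: the origin (TCP) lies at the very end of the fingers, on their centre line; the grasp point (between the pads) lies behind it (r.grasp_offset is the x of the grasp point in the tool frame, in m); x points along the fingers, y is the direction in which the jaws open and shut, and the axes are right-handed (so a half turn about x gives the same grasp; the last joint's range is limited). The gripper opens to 85 mm and grips with 20 to 120 N. Pads are 22 mm wide; open, the fingers measure 114 mm over their backs; the gripper's body (76 mm by 85 mm) begins 54 mm behind the grasp point. The pads swing forward as they close: fully open they stand 13 mm farther back than shut.
Start: joints at [-1.246, 0.308, 1.634, -0, 1.2, -0.07], TCP at [0.24, -0.577, 0.231] pointing down, gripper open.
Joint ranges: [-3.06, 3.06], [-0.79, 1.96], [0.05, 2.63], [-1.19, 4.34], [0.05, 2.64], [-2.94, 2.94]. Speed limits (rad/s): [2.79, 2.79, 3.14, 3.14, 3.14, 3.14].

INTERFACE

Orientations are given as a unit quaternion [x, y, z, w].
In Python, from bench import r, vision gives the robot as it stands.
- The arm moves only by the tool servo_tool, never from a script. Its argument "deltas" is a list of rows, each a list of 5 numbers: the shift along the world's x, y, z in mm, then the turn about the world's z in degrees, then the finger opening in mm, from 0 to 85.4. In form: [[tx, ty, tz, yaw, claw], ...]. A call has 1 to 5 rows; each row shifts and turns the commanded pose from where the row before left it; what a row does not reach is not made up. A row lasts 1/8 s, in which the tool goes at most 62.5 mm and 10.7 degrees, less where a joint would pass 70% of its speed; a pose out of reach is approached as far as the arm can. A call with a gripper value outside its range is refused whole. The fingers move at their own pace and stop on an object; "force" is the grip in N (left out, the last holds). Time passes only in rows, so rows that do not move let the fingers close. It gives the time, the measured TCP pose, the force and the opening at its end, in the units of the state.
- r.get_state(): the state, without advancing time (a new reading comes with each control period).
- vision.snapshot(name): name is "scene" or "top"; returns the picture (400x640x3 uint8, red, green, blue); there is no depth.
- vision.camera_model(name): a dict with "camera_matrix" (3x3 intrinsics, pixels), "eye" and "attitude" of the camera in the world. Camera axes: x right, y down, z forward; pixel columns grow to the right and rows downward; lengths in m; the calibration is good to about 2 mm. A picture is of the moment at which its call begins. camera_model takes no time and is no camera call.
- r.job_done(): hands the job in, once; it reports no verdict.
The state is a dict: "clock": time; "q": joint angles; "qd": joint speeds; "tau": joint torques, N m; "tcp_pos": TCP position; "ee_rot": TCP orientation; "force": force on the tool from outside, world axes, zero at the start; "torque": the same for the moment, N m; "grip_width": finger opening in m.
Only numpy, scipy, OpenCV 4.12 (cv2) and the standard library are available. Lean on these libraries where they do the work, as an engineer would, in place of code of your own. Each camera call takes 0.05 s, during which the arm holds its last target.

## Working session

There is one attempt and no reset: what is moved stays moved. The work goes in short steps, Python scripts to look and compute and a tool call to move; the robot and the scene stay as the last step left them, time stands still between calls to the robot, and variables do not carry over. Pictures are saved under pics/ and viewed, and the job is handed in when it is done.

Besides the shell and the picture viewer there is one more tool, called after "Call:" by a JSON object that holds its "fn" and its "kwargs", one argument or row to a line. servo_tool: Moves the arm, as the interface text tells. Its arguments: {"type":"object","properties":{"deltas":{"type":"array","items":{"type":"array","items":{"type":"number"}}},"force":{"type":"number"}},"required":["deltas"]}

```bash
ls; mkdir -p pics
python3 - <<'E'
from bench import r, vision
import cv2
for n in ("scene","top"):
    im=vision.snapshot(n); cv2.imwrite(f"pics/{n}0.png",im[:,:,::-1])
    print(n,vision.camera_model(n))
s=r.get_state(); print(s, r.grasp_offset)
E
```

```text
pics
scene {'camera_matrix': array([[439.56137135,   0.        , 321.14332541],
       [  0.        , 439.56137135, 207.49211256],
       [  0.        ,   0.        ,   1.        ]]), 'eye': array([1.02955744, 0.35312063, 0.98777841]), 'attitude': array([ 0.45719758,  0.83202371, -0.27956341, -0.14335699])}
top {'camera_matrix': array([[366.62830152,   0.        , 325.2977624 ],
       [  0.        , 366.62830152, 200.8226277 ],
       [  0.        ,   0.        ,   1.        ]]), 'eye': array([ 0.28318319, -0.02922258,  1.11405041]), 'attitude': array([ 0.72807522, -0.67714105,  0.07122955, -0.07945329])}
{'clock': 0.1, 'q': array([-1.24570951e+00,  3.08951127e-01,  1.63504208e+00,  5.78123710e-06,
        1.19974747e+00, -6.97373293e-02]), 'qd': array([ 0.00109162, -0.00186517, -0.00160531, -0.00054179, -0.0002627 ,
       -0.00048728]), 'tau': array([-7.14667585e-04, -4.16406584e+01, -2.77644521e+01, -1.59933111e-04,
        4.04003062e-03, -5.68794079e-06]), 'tcp_pos': array([ 0.24011742, -0.57621863,  0.23014945]), 'ee_rot': array([-0.69327789, -0.13943919,  0.69346751, -0.13793219]), 'force': array([-0.8487192 , -0.0440401 ,  0.62032145]), 'torque': array([-0.00908059,  0.03494283, -0.05364693]), 'grip_width': 0.08534522111359104} -0.0187
```

View pics/scene0.png

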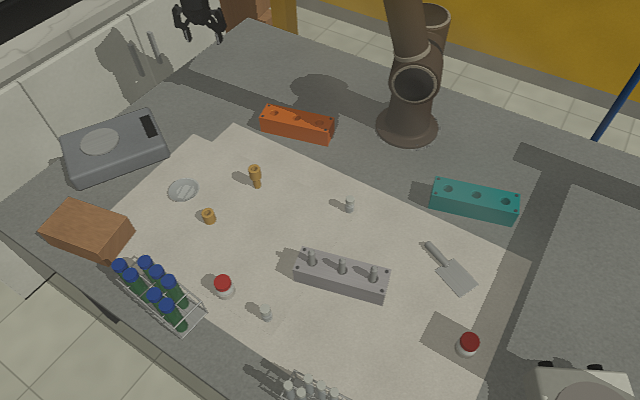

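View pics/top0.png

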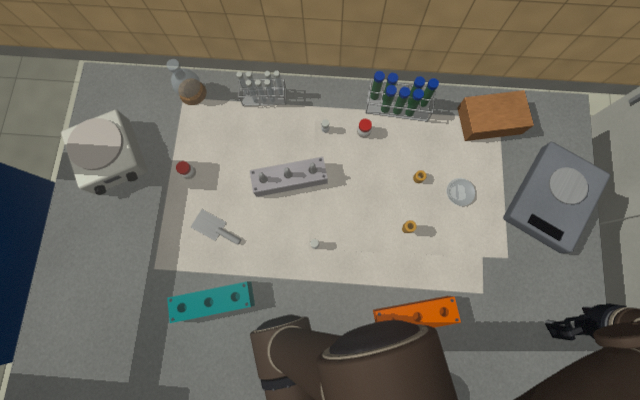

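Scene view: aluminium block about (342,275) with posts near (311,258), (342,267) and (374,273). The brass candidates are at (255,176), which looks stepped, and (208,216), which looks plain. The orange block (297,123) and turquoise block (475,200) are decoys. Next I'll measure and check with a crop.

```bash
cat > h.py <<'E'
import numpy as np, cv2
from scipy.spatial.transform import Rotation as R
from bench import r, vision
def cam(n):
    m=vision.camera_model(n); return m['camera_matrix'],np.array(m['eye']),R.from_quat(m['attitude']).as_matrix()
def ray(n,u,v):
    K,e,A=cam(n); d=A@np.linalg.solve(K,[u,v,1.]); return e,d/np.linalg.norm(d)
def onz(n,u,v,z):
    e,d=ray(n,u,v); return e+d*(z-e[2])/d[2]
def proj(n,p):
    K,e,A=cam(n); c=K@(A.T@(np.array(p)-e)); return c[:2]/c[2]
def tri(a,b):
    (e1,d1),(e2,d2)=ray("scene",*a),ray("top",*b)
    t=np.linalg.lstsq(np.c_[d1,-d2],e2-e1,rcond=None)[0]
    p,q=e1+d1*t[0],e2+d2*t[1]; return (p+q)/2,np.linalg.norm(p-q)
def crop(im,u0,v0,u1,v1,f,name):
    c=cv2.resize(im[v0:v1,u0:u1,::-1],None,fx=f,fy=f,interpolation=cv2.INTER_CUBIC); cv2.imwrite("pics/"+name,c)
E
python3 - <<'E'
from h import *
s=cv2.imread("pics/scene0.png")[:,:,::-1];t=cv2.imread("pics/top0.png")[:,:,::-1]
a=cv2.resize(s[150:240,180:290],None,fx=3.5,fy=3.5,interpolation=cv2.INTER_CUBIC)
b=cv2.resize(t[150:240,380:490],None,fx=3.5,fy=3.5,interpolation=cv2.INTER_CUBIC)
cv2.imwrite("pics/brass.png",np.hstack([a,b])[:,:,::-1])
a=cv2.resize(s[230:310,280:400],None,fx=6,fy=6,interpolation=cv2.INTER_CUBIC);cv2.imwrite("pics/bs.png",a[:,:,::-1])
a=cv2.resize(t[145:205,240:340],None,fx=7,fy=7,interpolation=cv2.INTER_CUBIC);cv2.imwrite("pics/bt.png",a[:,:,::-1])
print(onz("top",415,176,.078),onz("top",409,227,.078),onz("top",290,176,.06))
for n,im in(("scene",s),("top",t)):
    h=cv2.cvtColor(np.ascontiguousarray(im),cv2.COLOR_RGB2HSV); m=cv2.inRange(h,(10,110,60),(28,255,255))
    k,l,st,c=cv2.connectedComponentsWithStats(m)
    print(n,[(st[i].tolist(),c[i].round(1).tolist()) for i in range(1,k) if 30<st[i,4]<900])
E
```

```text
[ 0.60043361 -0.26573719  0.078     ] [ 0.44835742 -0.25190523  0.078     ] [0.57920244 0.10220773 0.06      ]
scene [([319, 0, 69, 22, 727], [362.9, 6.9]), ([627, 81, 13, 22, 146], [635.2, 93.4]), ([248, 164, 13, 25, 213], [255.0, 174.9]), ([202, 208, 14, 17, 171], [208.2, 215.9])]
top [([413, 171, 13, 12, 112], [419.4, 176.4]), ([402, 221, 14, 12, 127], [408.7, 226.5])]
```

View pics/brass.png

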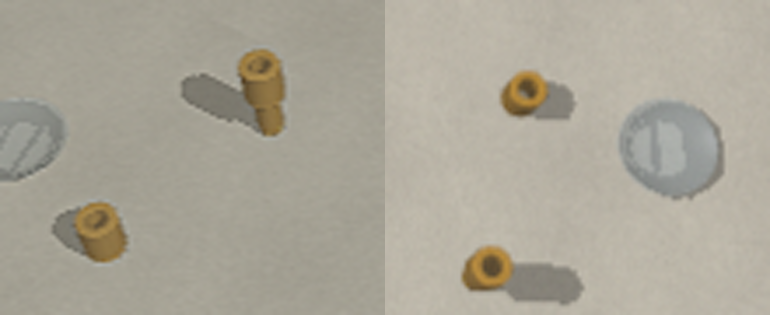

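View pics/bs.png

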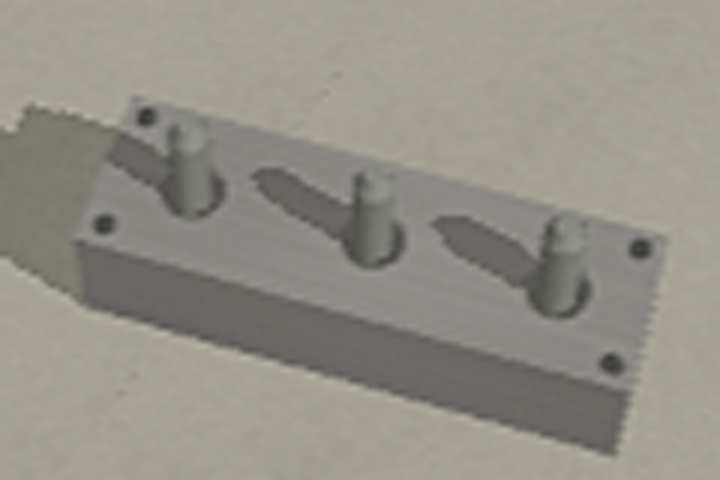

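View pics/bt.png

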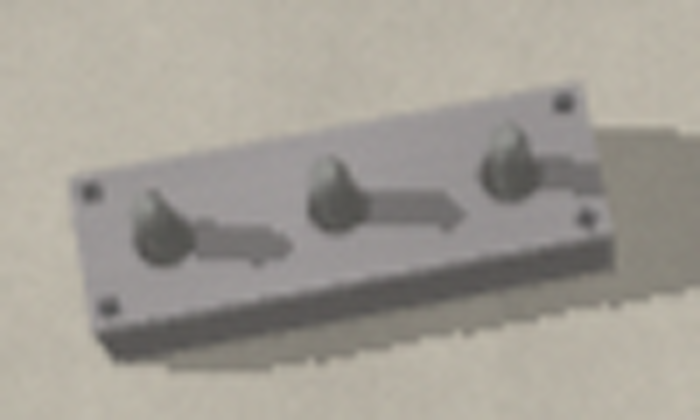

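The crop confirms it. The bush, stepped with a long shadow, is at scene (255,175) / top (409,227). The plain collar is at scene (208,216) / top (419,176). Next I'll measure the block, posts and bush.

Run:
```python
from h import *
np.set_printoptions(precision=4,suppress=True)
s=cv2.imread("pics/scene0.png");t=cv2.imread("pics/top0.png")
ct=[(68,180),(582,83),(612,235),(97,330)]; cs=[(133,95),(668,235),(628,390),(78,240)]
T=np.array([onz("top",240+a/7-.4,145+b/7-.4,.06) for a,b in ct]); S=np.array([onz("scene",280+a/6-.4,230+b/6-.4,.06) for a,b in cs])
print("top",T,T.mean(0)); print("scene",S,S.mean(0))
for P in(T,S):
    print([np.linalg.norm(P[i]-P[(i+1)%4]).round(4) for i in range(4)])
# gray mask refine
for n,im,box in(("top",t,(240,145,340,205)),("scene",s,(280,230,400,310))):
    h=cv2.cvtColor(im,cv2.COLOR_BGR2HSV); u0,v0,u1,v1=box
    print(n,h[(v0+v1)//2+4,(u0+u1)//2-6])
# bush: head-top ring centre (dark hole)
print("bush top(top cam)",onz("top",380+490/3.5-.4-110,150+268/3.5-.4,.078))
print("bush top(scene)",onz("scene",180+262/3.5-.4,150+65/3.5-.4,.078))
print("tri",tri((180+262/3.5-.4,150+65/3.5-.4),(380+(490-385)/3.5-.4,150+268/3.5-.4)))
print("bush base scene",onz("scene",180+270/3.5,150+130/3.5,0))
# posts tips
tt=[(157,200),(330,162),(508,130)]; ss=[(190,132),(374,180),(567,222)]
for a in tt: print("post top topcam",onz("top",240+a[0]/7-.4,145+a[1]/7-.4,.11))
for a in ss: print("post top scenecam",onz("scene",280+a[0]/6-.4,230+a[1]/6-.4,.11))
st=r.get_state();print(R.from_quat(st['ee_rot']).as_matrix(),st['tcp_pos'])
```

```text
top [[ 0.5881  0.2256  0.06  ]
 [ 0.6474  0.0092  0.06  ]
 [ 0.5804 -0.0086  0.06  ]
 [ 0.5232  0.2056  0.06  ]] [0.5848 0.108  0.06  ]
scene [[ 0.582  -0.0105  0.06  ]
 [ 0.5229  0.2056  0.06  ]
 [ 0.5904  0.2235  0.06  ]
 [ 0.6494  0.0089  0.06  ]] [0.5862 0.1069 0.06  ]
[np.float64(0.2244), np.float64(0.0693), np.float64(0.2217), np.float64(0.0678)]
[np.float64(0.2241), np.float64(0.0699), np.float64(0.2225), np.float64(0.0701)]
top [  8   7 155]
scene [ 17  13 142]
bush top(top cam) [ 0.4509 -0.2535  0.078 ]
bush top(scene) [ 0.4532 -0.2558  0.078 ]
tri (array([ 0.4519, -0.2552,  0.0767]), np.float64(0.00304407506759889))
bush base scene [ 0.4581 -0.2559  0.    ]
post top topcam [0.5678 0.1763 0.11  ]
post top topcam [0.5889 0.1076 0.11  ]
post top topcam [0.6078 0.0361 0.11  ]
post top scenecam [0.6083 0.0371 0.11  ]
post top scenecam [0.5886 0.1082 0.11  ]
post top scenecam [0.5655 0.1789 0.11  ]
[[-0.0007  0.3846 -0.9231]
 [ 0.002  -0.9231 -0.3846]
 [-1.     -0.0021 -0.0002]] [ 0.2401 -0.5762  0.2301]
```

Block centre is about (0.5855, 0.1075) with yaw about 15.3°. Both views agree to 2 mm and the side lengths fit. Sockets, end to end: (0.605,0.035), (0.586,0.108), (0.566,0.180). The post tops agree with these. For rocking, I'll straddle each post with the jaws 40 mm apart, never closing, and push from side to side.

Call:
{"fn": "servo_tool", "kwargs": {
  "deltas": [
    [24.4,40.8,0,5.5,40],
    [24.4,40.8,0,5.5,40],
    [24.4,40.8,0,5.5,40],
    [24.4,40.8,0,5.5,40],
    [24.4,40.8,0,5.5,40]
  ]
}}

```text
clock: 0.72
tcp_pos: [0.3627, -0.3713, 0.2308]
ee_rot: [-0.64, -0.301, 0.64, -0.3]
force: [0.4, -0.9, 0.1]
grip_width: 0.0402
```

Call:
{"fn": "servo_tool", "kwargs": {
  "deltas": [
    [24.4,40.8,0,5.5,40],
    [24.4,40.8,0,5.5,40],
    [24.4,40.8,0,5.5,40],
    [24.4,40.8,0,5.5,40],
    [24.4,40.8,0,5.5,40]
  ]
}}

```text
clock: 1.35
tcp_pos: [0.4847, -0.1674, 0.2309]
ee_rot: [-0.55, -0.444, 0.55, -0.444]
force: [0.3, -0.5, 0.1]
grip_width: 0.0402
```

Call:
{"fn": "servo_tool", "kwargs": {
  "deltas": [
    [24.4,40.8,0,5.5,40],
    [24.4,40.8,0,5.5,40],
    [24.4,40.8,0,5.5,40],
    [24.4,40.8,0,5.5,40],
    [24.4,40.8,0,5.7,40]
  ]
}}

```text
clock: 1.98
tcp_pos: [0.6066, 0.0365, 0.2307]
ee_rot: [0.428, 0.563, -0.428, 0.563]
force: [1.1, 0.2, -0.9]
grip_width: 0.0399
```

Call:
{"fn": "servo_tool", "kwargs": {
  "deltas": [
    [0,0,-30,0,40],
    [0,0,-30,0,40],
    [0,0,-20,0,40],
    [0,0,0,0,40]
  ]
}}

```text
clock: 2.48
tcp_pos: [0.6045, 0.035, 0.1489]
ee_rot: [0.428, 0.564, -0.43, 0.561]
force: [-0.1, 0.2, -0.5]
grip_width: 0.0401
```

Run:
```python
from h import *
s=r.get_state();print(s['tcp_pos'],s['force'],s['torque']);M=R.from_quat(s['ee_rot']).as_matrix();print(M.round(4))
im=vision.snapshot("scene");crop(im,260,190,420,310,5,"p1.png")
```

```text
[0.60449156 0.03497012 0.14894665] [-0.12894457  0.19898494 -0.46759597] [ 0.01935341 -0.06076124  0.0185387 ]
[[-4.900e-03  9.645e-01  2.640e-01]
 [ 1.000e-04  2.640e-01 -9.645e-01]
 [-1.000e+00 -4.700e-03 -1.400e-03]]
```

View pics/p1.png

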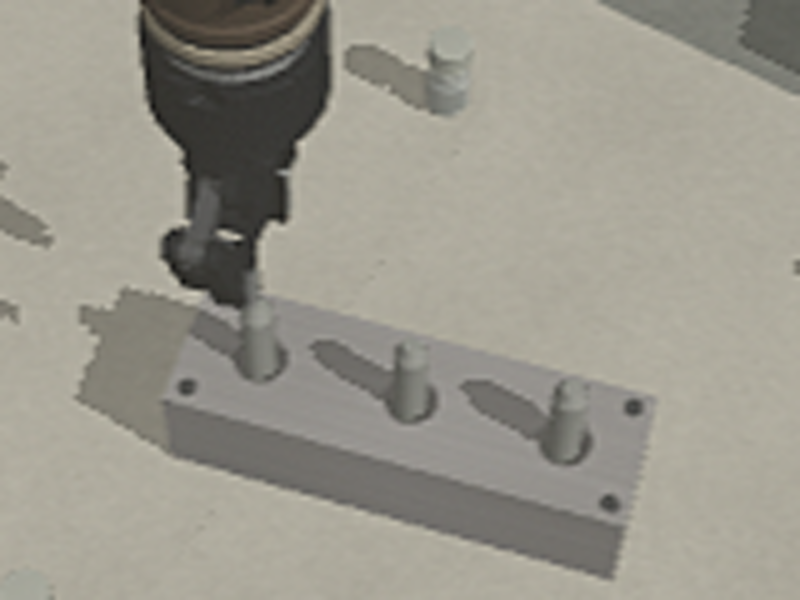

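The jaws straddle the end post at crop (258,340), with the far finger at (215,270). Lowering to about 28 mm above the block.

Call:
{"fn": "servo_tool", "kwargs": {
  "deltas": [
    [0,0,-25,0,40],
    [0,0,-20,0,40],
    [0,0,-15,0,40],
    [0,0,0,0,40]
  ]
}}

```text
clock: 3.02
tcp_pos: [0.6052, 0.035, 0.0899]
ee_rot: [0.428, 0.563, -0.43, 0.561]
force: [-0.1, -0.3, -0.5]
grip_width: 0.0398
```

Call:
{"fn": "servo_tool", "kwargs": {
  "deltas": [
    [5.8,1.6,0,0,40],
    [2.9,0.8,0,0,40],
    [0,0,0,0,40]
  ]
}}

```text
clock: 3.4
tcp_pos: [0.6161, 0.0376, 0.0921]
ee_rot: [0.429, 0.562, -0.428, 0.563]
force: [0.3, 0.5, -0.9]
grip_width: 0.0399
```

Call:
{"fn": "servo_tool", "kwargs": {
  "deltas": [
    [1.45,0.4,0,0,40],
    [0,0,0,0,40]
  ]
}}

```text
clock: 3.65
tcp_pos: [0.6166, 0.0379, 0.0914]
ee_rot: [0.429, 0.562, -0.429, 0.562]
force: [0.9, 0.6, -0.4]
grip_width: 0.0399
```

Call:
{"fn": "servo_tool", "kwargs": {
  "deltas": [
    [1.45,0.4,0,0,40],
    [0,0,0,0,40]
  ]
}}

```text
clock: 3.9
tcp_pos: [0.618, 0.0383, 0.0912]
ee_rot: [0.429, 0.562, -0.429, 0.562]
force: [0.5, 0.2, 0.3]
grip_width: 0.0396
```

Call:
{"fn": "servo_tool", "kwargs": {
  "deltas": [
    [1.45,0.4,0,0,40],
    [0,0,0,0,40]
  ]
}}

```text
clock: 4.15
tcp_pos: [0.6191, 0.0386, 0.0912]
ee_rot: [0.429, 0.562, -0.429, 0.562]
force: [-0.7, 0.4, 1.0]
grip_width: 0.04
```

Call:
{"fn": "servo_tool", "kwargs": {
  "deltas": [
    [1.45,0.4,0,0,40],
    [0,0,0,0,40]
  ]
}}

```text
clock: 4.4
tcp_pos: [0.6203, 0.039, 0.0912]
ee_rot: [0.428, 0.563, -0.429, 0.562]
force: [-3.0, -0.1, 1.8]
grip_width: 0.0402
```

Call:
{"fn": "servo_tool", "kwargs": {
  "deltas": [
    [1.45,0.4,0,0,40],
    [0,0,0,0,40]
  ]
}}

```text
clock: 4.65
tcp_pos: [0.6209, 0.0392, 0.0911]
ee_rot: [0.428, 0.563, -0.43, 0.561]
force: [-5.4, -1.7, 4.4]
grip_width: 0.0396
```

Firm at x≈620 with about 3 N. Now pushing the other way.

Call:
{"fn": "servo_tool", "kwargs": {
  "deltas": [
    [-8,-2.2,0,0,40],
    [-8,-2.2,0,0,40],
    [-5.8,-1.6,0,0,40],
    [0,0,0,0,40]
  ]
}}

```text
clock: 5.15
tcp_pos: [0.6001, 0.0334, 0.0912]
ee_rot: [0.429, 0.562, -0.429, 0.562]
force: [0.1, 0.0, 0.4]
grip_width: 0.0397
```

Call:
{"fn": "servo_tool", "kwargs": {
  "deltas": [
    [-1.9,-0.5,0,0,40],
    [0,0,0,0,40]
  ]
}}

```text
clock: 5.4
tcp_pos: [0.5988, 0.033, 0.0913]
ee_rot: [0.429, 0.562, -0.429, 0.562]
force: [0.2, 0.2, -0.3]
grip_width: 0.0399
```

Call:
{"fn": "servo_tool", "kwargs": {
  "deltas": [
    [-1.9,-0.5,0,0,40],
    [0,0,0,0,40]
  ]
}}

```text
clock: 5.65
tcp_pos: [0.5966, 0.0324, 0.0912]
ee_rot: [0.429, 0.562, -0.429, 0.562]
force: [-0.1, 0.3, 0.5]
grip_width: 0.0399
```

Call:
{"fn": "servo_tool", "kwargs": {
  "deltas": [
    [-1.45,-0.4,0,0,40],
    [0,0,0,0,40]
  ]
}}

```text
clock: 5.9
tcp_pos: [0.5951, 0.032, 0.0912]
ee_rot: [0.429, 0.562, -0.429, 0.562]
force: [-0.1, -0.1, -0.3]
grip_width: 0.0399
```

Call:
{"fn": "servo_tool", "kwargs": {
  "deltas": [
    [-1.45,-0.4,0,0,40],
    [0,0,0,0,40]
  ]
}}

```text
clock: 6.15
tcp_pos: [0.5937, 0.0316, 0.0912]
ee_rot: [0.429, 0.562, -0.429, 0.562]
force: [0.1, 0.6, 0.3]
grip_width: 0.04
```

Call:
{"fn": "servo_tool", "kwargs": {
  "deltas": [
    [-1.45,-0.4,0,0,40],
    [0,0,0,0,40]
  ]
}}

```text
clock: 6.4
tcp_pos: [0.5925, 0.0312, 0.0914]
ee_rot: [0.429, 0.562, -0.429, 0.562]
force: [0.3, 0.6, 0.1]
grip_width: 0.0403
```

Call:
{"fn": "servo_tool", "kwargs": {
  "deltas": [
    [-1.45,-0.4,0,0,40],
    [0,0,0,0,40]
  ]
}}

```text
clock: 6.65
tcp_pos: [0.5914, 0.0308, 0.0916]
ee_rot: [0.429, 0.562, -0.429, 0.562]
force: [0.2, -0.4, 0.2]
grip_width: 0.0399
```

Call:
{"fn": "servo_tool", "kwargs": {
  "deltas": [
    [-1.45,-0.4,0,0,40],
    [0,0,0,0,40]
  ]
}}

```text
clock: 6.9
tcp_pos: [0.5902, 0.0305, 0.0917]
ee_rot: [0.429, 0.562, -0.428, 0.563]
force: [2.9, 0.6, 1.6]
grip_width: 0.0402
```

Call:
{"fn": "servo_tool", "kwargs": {
  "deltas": [
    [-1.45,-0.4,0,0,40],
    [0,0,0,0,40]
  ]
}}

```text
clock: 7.15
tcp_pos: [0.5896, 0.0303, 0.0919]
ee_rot: [0.43, 0.561, -0.428, 0.563]
force: [5.7, 2.2, -0.1]
grip_width: 0.04
```

Call:
{"fn": "servo_tool", "kwargs": {
  "deltas": [
    [-1.45,-0.4,0,0,40],
    [0,0,0,0,40]
  ]
}}

```text
clock: 7.4
tcp_pos: [0.5892, 0.0301, 0.092]
ee_rot: [0.431, 0.561, -0.427, 0.564]
force: [7.4, 1.9, -2.0]
grip_width: 0.0398
```

Post at (605,35): travel is 31.2 mm between the 3 N points. Minus the 24 mm gap that leaves about 7 mm, so it looks sound. The jaws straddle the row, so I can slide along it to the middle post after recentring.

Call:
{"fn": "servo_tool", "kwargs": {
  "deltas": [
    [8.5,2.5,0,0,40],
    [8.5,2.4,0,0,40],
    [-1,3.6,0,0,40],
    [-4.7,17.3,0,0,40],
    [-4.7,17.3,0,0,40]
  ]
}}

```text
clock: 8.02
tcp_pos: [0.592, 0.074, 0.0909]
ee_rot: [0.429, 0.563, -0.429, 0.562]
force: [0.3, 0.1, -0.1]
grip_width: 0.0399
```

Call:
{"fn": "servo_tool", "kwargs": {
  "deltas": [
    [-4.7,17.3,0,0,40],
    [-4.7,17.3,0,0,40],
    [0,0,0,0,40]
  ]
}}

```text
clock: 8.4
tcp_pos: [0.5831, 0.1091, 0.0913]
ee_rot: [0.428, 0.563, -0.428, 0.563]
force: [-0.2, 0.4, 0.1]
grip_width: 0.0394
```

Call:
{"fn": "servo_tool", "kwargs": {
  "deltas": [
    [5.8,1.6,0,0,40],
    [5.8,1.6,0,0,40],
    [1.9,0.5,0,0,40],
    [0,0,0,0,40]
  ]
}}

```text
clock: 8.9
tcp_pos: [0.5976, 0.1107, 0.0912]
ee_rot: [0.429, 0.562, -0.429, 0.562]
force: [-0.3, -0.4, -0.0]
grip_width: 0.0401
```

Call:
{"fn": "servo_tool", "kwargs": {
  "deltas": [
    [1.45,0.4,0,0,40],
    [0,0,0,0,40]
  ]
}}

```text
clock: 9.15
tcp_pos: [0.5987, 0.1113, 0.0912]
ee_rot: [0.429, 0.562, -0.429, 0.562]
force: [-0.4, 0.1, 0.2]
grip_width: 0.0398
```

Call:
{"fn": "servo_tool", "kwargs": {
  "deltas": [
    [1.45,0.4,0,0,40],
    [0,0,0,0,40]
  ]
}}

```text
clock: 9.4
tcp_pos: [0.6, 0.1119, 0.0913]
ee_rot: [0.429, 0.562, -0.429, 0.562]
force: [-1.0, -0.2, 0.5]
grip_width: 0.0397
```

Call:
{"fn": "servo_tool", "kwargs": {
  "deltas": [
    [1.45,0.4,0,0,40],
    [0,0,0,0,40]
  ]
}}

```text
clock: 9.65
tcp_pos: [0.6007, 0.112, 0.0912]
ee_rot: [0.428, 0.563, -0.429, 0.562]
force: [-3.8, -1.8, 3.9]
grip_width: 0.0401
```

Call:
{"fn": "servo_tool", "kwargs": {
  "deltas": [
    [-8,-2.2,0,0,40],
    [-8,-2.2,0,0,40],
    [-9.6,-2.6,0,0,40],
    [0,0,0,0,40]
  ]
}}

```text
clock: 10.15
tcp_pos: [0.5749, 0.1051, 0.0911]
ee_rot: [0.429, 0.562, -0.429, 0.562]
force: [0.5, 0.3, 0.3]
grip_width: 0.0404
```

Call:
{"fn": "servo_tool", "kwargs": {
  "deltas": [
    [-1.45,-0.4,0,0,40],
    [0,0,0,0,40]
  ]
}}

```text
clock: 10.4
tcp_pos: [0.5748, 0.1049, 0.0914]
ee_rot: [0.429, 0.562, -0.429, 0.562]
force: [-0.1, -0.1, 0.4]
grip_width: 0.04
```

Call:
{"fn": "servo_tool", "kwargs": {
  "deltas": [
    [-1.45,-0.4,0,0,40],
    [0,0,0,0,40]
  ]
}}

```text
clock: 10.65
tcp_pos: [0.5731, 0.1044, 0.0912]
ee_rot: [0.429, 0.562, -0.429, 0.562]
force: [1.0, -0.6, -0.5]
grip_width: 0.0399
```

Call:
{"fn": "servo_tool", "kwargs": {
  "deltas": [
    [-1.45,-0.4,0,0,40],
    [0,0,0,0,40]
  ]
}}

```text
clock: 10.9
tcp_pos: [0.572, 0.1041, 0.0915]
ee_rot: [0.429, 0.562, -0.429, 0.562]
force: [1.1, 0.0, -0.6]
grip_width: 0.0399
```

Call:
{"fn": "servo_tool", "kwargs": {
  "deltas": [
    [-1.45,-0.4,0,0,40],
    [0,0,0,0,40]
  ]
}}

```text
clock: 11.15
tcp_pos: [0.5707, 0.1037, 0.0916]
ee_rot: [0.429, 0.562, -0.429, 0.563]
force: [0.9, 0.6, 1.5]
grip_width: 0.0398
```

Call:
{"fn": "servo_tool", "kwargs": {
  "deltas": [
    [-1.45,-0.4,0,0,40],
    [0,0,0,0,40]
  ]
}}

```text
clock: 11.4
tcp_pos: [0.57, 0.1035, 0.0918]
ee_rot: [0.43, 0.561, -0.428, 0.563]
force: [3.6, 1.8, 0.5]
grip_width: 0.0402
```

The middle post matches the first, about 31 mm of travel, so it is sound. On to the third.

Call:
{"fn": "servo_tool", "kwargs": {
  "deltas": [
    [8,2.2,0,0,40],
    [7.5,2,0,0,40],
    [-1,3.6,0,0,40],
    [-4.7,17.2,0,0,40],
    [-4.7,17.2,0,0,40]
  ]
}}

```text
clock: 12.02
tcp_pos: [0.5729, 0.1467, 0.091]
ee_rot: [0.429, 0.562, -0.429, 0.562]
force: [0.5, 0.4, 0.6]
grip_width: 0.0401
```

Call:
{"fn": "servo_tool", "kwargs": {
  "deltas": [
    [-4.7,17.2,0,0,40],
    [-4.7,17.2,0,0,40],
    [0,0,0,0,40]
  ]
}}

```text
clock: 12.4
tcp_pos: [0.5638, 0.1816, 0.0913]
ee_rot: [0.428, 0.563, -0.428, 0.563]
force: [-0.2, -0.7, 0.4]
grip_width: 0.0403
```

Call:
{"fn": "servo_tool", "kwargs": {
  "deltas": [
    [5.8,1.6,0,0,40],
    [5.8,1.6,0,0,40],
    [0,0,0,0,40]
  ]
}}

```text
clock: 12.78
tcp_pos: [0.5771, 0.1827, 0.0914]
ee_rot: [0.429, 0.562, -0.429, 0.562]
force: [0.1, -1.3, -0.1]
grip_width: 0.0398
```

Call:
{"fn": "servo_tool", "kwargs": {
  "deltas": [
    [1.45,0.4,0,0,40],
    [0,0,0,0,40]
  ]
}}

```text
clock: 13.02
tcp_pos: [0.5775, 0.1832, 0.0912]
ee_rot: [0.429, 0.562, -0.429, 0.562]
force: [-0.0, -0.2, 0.2]
grip_width: 0.0399
```

Call:
{"fn": "servo_tool", "kwargs": {
  "deltas": [
    [1.45,0.4,0,0,40],
    [0,0,0,0,40]
  ]
}}

```text
clock: 13.28
tcp_pos: [0.579, 0.1839, 0.0913]
ee_rot: [0.429, 0.562, -0.429, 0.562]
force: [0.1, 0.4, 0.4]
grip_width: 0.0401
```

Call:
{"fn": "servo_tool", "kwargs": {
  "deltas": [
    [1.45,0.4,0,0,40],
    [0,0,0,0,40]
  ]
}}

```text
clock: 13.52
tcp_pos: [0.5806, 0.1843, 0.0913]
ee_rot: [0.429, 0.562, -0.429, 0.562]
force: [0.3, 0.1, -0.6]
grip_width: 0.0402
```

Call:
{"fn": "servo_tool", "kwargs": {
  "deltas": [
    [1.45,0.4,0,0,40],
    [0,0,0,0,40]
  ]
}}

```text
clock: 13.78
tcp_pos: [0.582, 0.1847, 0.0913]
ee_rot: [0.429, 0.562, -0.429, 0.562]
force: [-0.5, -0.5, 0.3]
grip_width: 0.0401
```

Call:
{"fn": "servo_tool", "kwargs": {
  "deltas": [
    [1.45,0.4,0,0,40],
    [0,0,0,0,40]
  ]
}}

```text
clock: 14.02
tcp_pos: [0.5835, 0.1851, 0.0913]
ee_rot: [0.429, 0.562, -0.429, 0.562]
force: [0.7, 0.3, -0.4]
grip_width: 0.0402
```

Call:
{"fn": "servo_tool", "kwargs": {
  "deltas": [
    [1.45,0.4,0,0,40],
    [0,0,0,0,40]
  ]
}}

```text
clock: 14.28
tcp_pos: [0.5849, 0.1855, 0.0913]
ee_rot: [0.429, 0.562, -0.429, 0.562]
force: [-0.7, 0.2, -0.4]
grip_width: 0.04
```

Call:
{"fn": "servo_tool", "kwargs": {
  "deltas": [
    [1.45,0.4,0,0,40],
    [0,0,0,0,40]
  ]
}}

```text
clock: 14.52
tcp_pos: [0.5857, 0.1858, 0.0912]
ee_rot: [0.429, 0.563, -0.429, 0.562]
force: [-2.3, -0.5, 1.5]
grip_width: 0.0401
```

Call:
{"fn": "servo_tool", "kwargs": {
  "deltas": [
    [1,0.3,0,0,40],
    [0,0,0,0,40]
  ]
}}

```text
clock: 14.78
tcp_pos: [0.5874, 0.1862, 0.0914]
ee_rot: [0.429, 0.562, -0.429, 0.562]
force: [-1.8, -0.6, 1.6]
grip_width: 0.0399
```

Loose on this side: no force until x≈586, against about 581 for a sound post. Checking the other side.

Call:
{"fn": "servo_tool", "kwargs": {
  "deltas": [
    [-8,-2.2,0,0,40],
    [-8,-2.2,0,0,40],
    [-8,-2.2,0,0,40],
    [-7,-2,0,0,40],
    [0,0,0,0,40]
  ]
}}

```text
clock: 15.4
tcp_pos: [0.5555, 0.1774, 0.0912]
ee_rot: [0.429, 0.562, -0.429, 0.562]
force: [0.4, 0.1, -0.0]
grip_width: 0.0402
```

Call:
{"fn": "servo_tool", "kwargs": {
  "deltas": [
    [-1.9,-0.5,0,0,40],
    [0,0,0,0,40]
  ]
}}

```text
clock: 15.65
tcp_pos: [0.5545, 0.1771, 0.0914]
ee_rot: [0.429, 0.562, -0.429, 0.562]
force: [0.4, -0.6, -0.1]
grip_width: 0.0401
```

Call:
{"fn": "servo_tool", "kwargs": {
  "deltas": [
    [-1.9,-0.5,0,0,40],
    [0,0,0,0,40]
  ]
}}

```text
clock: 15.9
tcp_pos: [0.5523, 0.1766, 0.0912]
ee_rot: [0.429, 0.562, -0.429, 0.562]
force: [-0.2, -0.9, -0.2]
grip_width: 0.0399
```

Call:
{"fn": "servo_tool", "kwargs": {
  "deltas": [
    [-1.9,-0.5,0,0,40],
    [0,0,0,0,40]
  ]
}}

```text
clock: 16.15
tcp_pos: [0.5504, 0.176, 0.0912]
ee_rot: [0.429, 0.562, -0.429, 0.562]
force: [0.4, -0.4, 0.4]
grip_width: 0.0403
```

Call:
{"fn": "servo_tool", "kwargs": {
  "deltas": [
    [-1.45,-0.4,0,0,40],
    [0,0,0,0,40]
  ]
}}

```text
clock: 16.4
tcp_pos: [0.549, 0.1756, 0.0913]
ee_rot: [0.429, 0.562, -0.429, 0.562]
force: [-0.4, -0.4, -0.1]
grip_width: 0.0397
```

Call:
{"fn": "servo_tool", "kwargs": {
  "deltas": [
    [-1.45,-0.4,0,0,40],
    [0,0,0,0,40]
  ]
}}

```text
clock: 16.65
tcp_pos: [0.5479, 0.1753, 0.0915]
ee_rot: [0.429, 0.562, -0.429, 0.562]
force: [0.5, 0.5, 0.5]
grip_width: 0.0402
```

Call:
{"fn": "servo_tool", "kwargs": {
  "deltas": [
    [-1.45,-0.4,0,0,40],
    [0,0,0,0,40]
  ]
}}

```text
clock: 16.9
tcp_pos: [0.5467, 0.175, 0.0917]
ee_rot: [0.429, 0.562, -0.429, 0.562]
force: [1.3, 0.0, 0.9]
grip_width: 0.0401
```

Call:
{"fn": "servo_tool", "kwargs": {
  "deltas": [
    [-1.45,-0.4,0,0,40],
    [0,0,0,0,40]
  ]
}}

```text
clock: 17.15
tcp_pos: [0.5452, 0.1746, 0.0917]
ee_rot: [0.429, 0.562, -0.429, 0.562]
force: [2.3, 0.4, 2.6]
grip_width: 0.04
```

Third post: total travel is about 43 mm, giving 19 mm of play against 7 mm for the other two. The loose post is therefore the one at (566,180), and the midpoint of its travel agrees with the vision estimate. Recentre, lift, and go to the bush.

Call:
{"fn": "servo_tool", "kwargs": {
  "deltas": [
    [8,2.2,0,0,40],
    [8,2.2,0,0,40],
    [5,1.4,0,0,40],
    [0,0,25,0,40],
    [0,0,50,0,60]
  ]
}}

```text
clock: 17.77
tcp_pos: [0.5633, 0.1796, 0.1638]
ee_rot: [0.427, 0.564, -0.431, 0.56]
force: [0.7, 0.1, 1.0]
grip_width: 0.0569
```

Call:
{"fn": "servo_tool", "kwargs": {
  "deltas": [
    [-11.4,-43.5,20,0,60],
    [-11.4,-43.5,0,0,60],
    [-11.4,-43.5,0,0,60],
    [-11.4,-43.5,0,0,60],
    [-11.4,-43.5,0,0,60]
  ]
}}

```text
clock: 18.4
tcp_pos: [0.5082, -0.0385, 0.1862]
ee_rot: [0.429, 0.562, -0.429, 0.562]
force: [0.6, -0.5, 0.1]
grip_width: 0.0603
```

Call:
{"fn": "servo_tool", "kwargs": {
  "deltas": [
    [-11.4,-43.5,0,0,60],
    [-11.4,-43.5,0,0,60],
    [-11.4,-43.5,0,0,60],
    [-11.4,-43.5,0,0,60],
    [-11.4,-43.5,0,0,60]
  ]
}}

```text
clock: 19.02
tcp_pos: [0.4512, -0.2561, 0.1862]
ee_rot: [0.429, 0.562, -0.429, 0.562]
force: [0.6, 0.4, 0.3]
grip_width: 0.0597
```

Call:
{"fn": "servo_tool", "kwargs": {
  "deltas": [
    [0,0,-30,0,60],
    [0,0,-20,0,60],
    [0,0,-10,0,60],
    [0,0,0,0,60]
  ]
}}

```text
clock: 19.52
tcp_pos: [0.4513, -0.2543, 0.1256]
ee_rot: [0.429, 0.563, -0.429, 0.562]
force: [-0.2, 0.3, 0.3]
grip_width: 0.0602
```

Run:
```python
from h import *
s=r.get_state();print(s['clock'],s['tcp_pos'],s['force'])
a=vision.snapshot("scene");b=vision.snapshot("top")
crop(a,180,110,340,230,5,"g_s.png");crop(b,350,180,450,255,7,"g_t.png")
crop(a,270,220,400,310,6,"posts_s.png")
```

```text
19.525 [ 0.45131656 -0.2543084   0.12556954] [-0.20983613  0.32158737  0.29666945]
```

View pics/g_s.png

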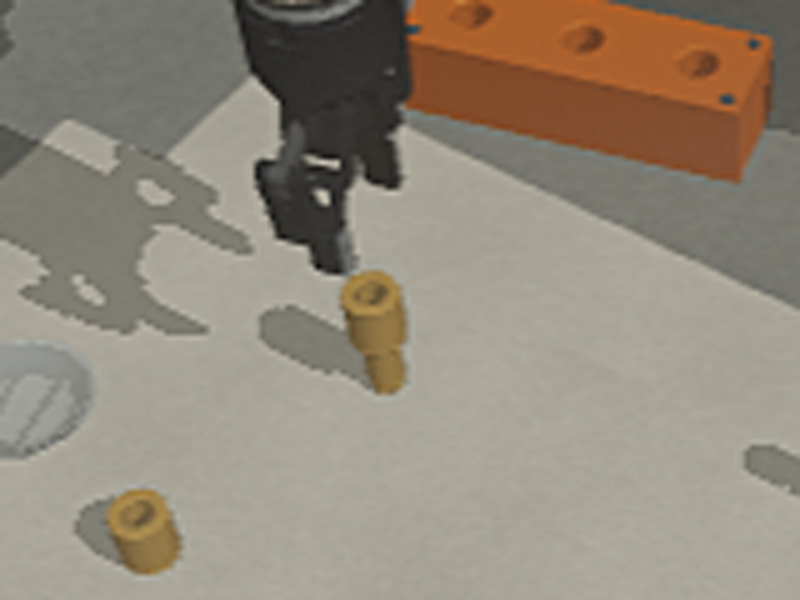

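View pics/posts_s.png

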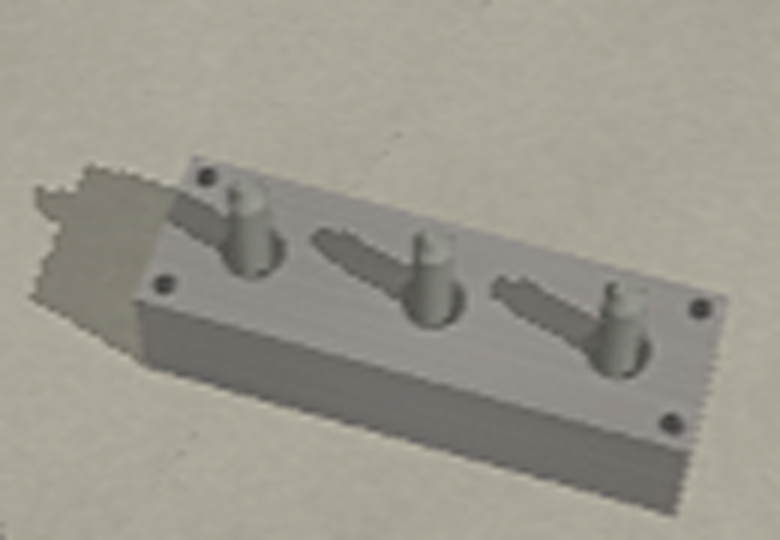

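View pics/g_t.png

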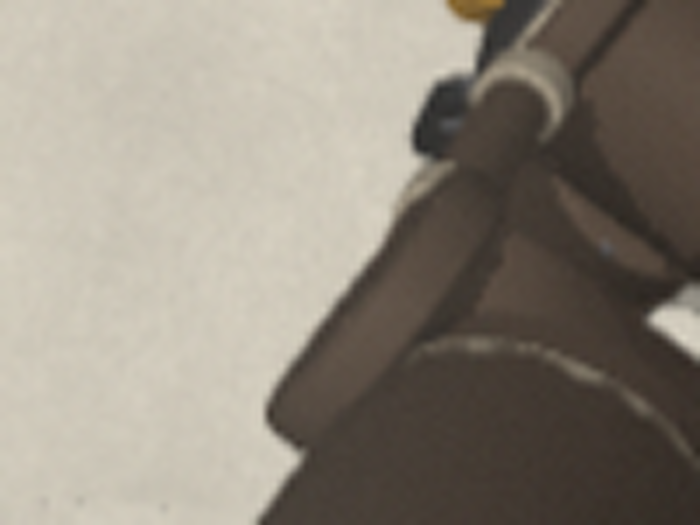

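All three posts are standing. The jaws are over the bush, with its head top at crop (372,290). Descending and gripping at TCP z≈0.055.

Call:
{"fn": "servo_tool", "kwargs": {
  "deltas": [
    [0.5,0,-25,0,60],
    [0,0,-25,0,60],
    [0,0,-15,0,60],
    [0,0,-6,0,60],
    [0,0,0,0,60]
  ]
}}

```text
clock: 20.25
tcp_pos: [0.4525, -0.2548, 0.0555]
ee_rot: [0.429, 0.562, -0.429, 0.562]
force: [-0.3, 0.3, -0.0]
grip_width: 0.0597
```

Call:
{"fn": "servo_tool", "kwargs": {
  "deltas": [
    [0,0,0,0,30],
    [0,0,0,0,30],
    [0,0,0,0,30],
    [0,0,0,0,30]
  ],
  "force": 40
}}

```text
clock: 20.75
tcp_pos: [0.453, -0.2554, 0.0563]
ee_rot: [0.429, 0.562, -0.429, 0.563]
force: [-0.7, -0.4, 5.4]
grip_width: 0.0326
```

Call:
{"fn": "servo_tool", "kwargs": {
  "deltas": [
    [0,0,10,0,30],
    [0,0,30,0,30],
    [0,0,40,0,30],
    [0,0,30,0,30],
    [0,0,0,0,30]
  ]
}}

```text
clock: 21.38
tcp_pos: [0.454, -0.2559, 0.168]
ee_rot: [0.429, 0.56, -0.429, 0.564]
force: [0.1, -0.1, -1.9]
grip_width: 0.0326
```

Run:
```python
from h import *
s=r.get_state();print(s['clock'],s['tcp_pos'],s['force'],s['grip_width'])
a=vision.snapshot("scene")
crop(a,180,90,340,210,5,"l_s.png")
```

```text
21.375 [ 0.45402034 -0.25585297  0.16797441] [ 0.12432261 -0.08962609 -1.87833093] 0.032577153547601274
```

View pics/l_s.png

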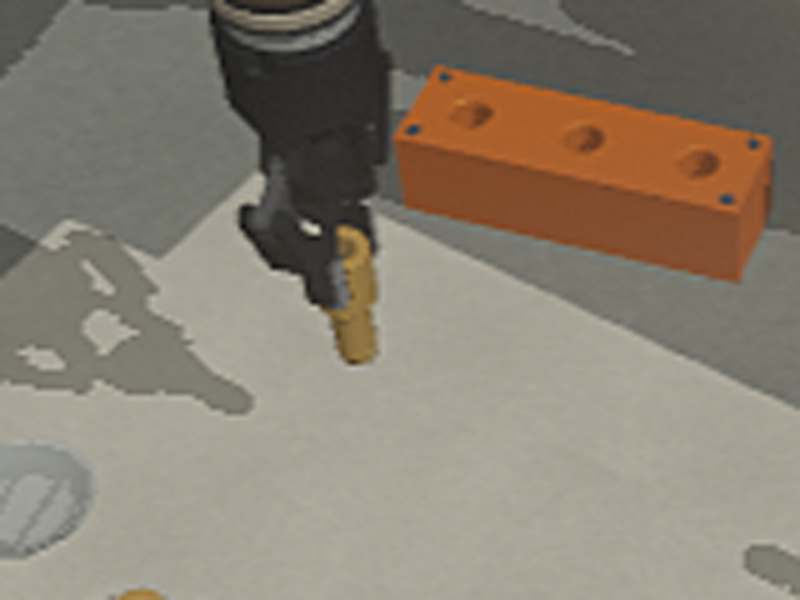

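The bush is held and hanging free. Now I'll locate the loose post's tip, which may have shifted after the rocking.

Run:
```python
from h import *
a=vision.snapshot("scene");b=vision.snapshot("top")
cv2.imwrite("pics/s2.png",a[:,:,::-1]);cv2.imwrite("pics/t2.png",b[:,:,::-1])
A=cv2.resize(a[240:300,295:395],None,fx=8,fy=8,interpolation=cv2.INTER_CUBIC)
B=cv2.resize(b[150:200,245:345],None,fx=8,fy=8,interpolation=cv2.INTER_CUBIC)
cv2.imwrite("pics/ps2.png",A[:,:,::-1]);cv2.imwrite("pics/pt2.png",B[:,:,::-1])
for n,p in(("a",(.6053,.0350)),("b",(.5855,.1075)),("c",(.5656,.1798))):
    print(n,[((proj(c,[*p,z])-o+.5)*8).round(0) for c,o in(("scene",(295,240)),("top",(245,150))) for z in(.06,.11)])
```

```text
a [array([139., 172.]), array([134.,  86.]), array([549., 158.]), array([544., 116.])]
b [array([379., 236.]), array([383., 152.]), array([351., 195.]), array([337., 155.])]
c [array([626., 302.]), array([639., 219.]), array([153., 233.]), array([130., 195.])]
```

View pics/ps2.png

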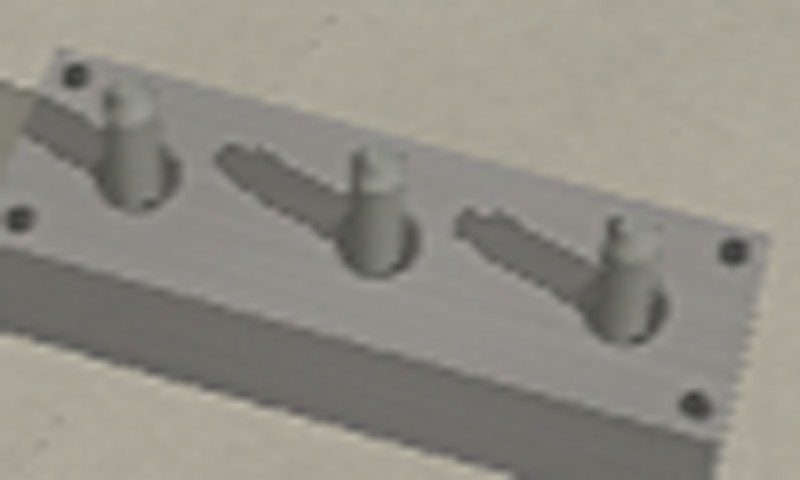

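View pics/pt2.png

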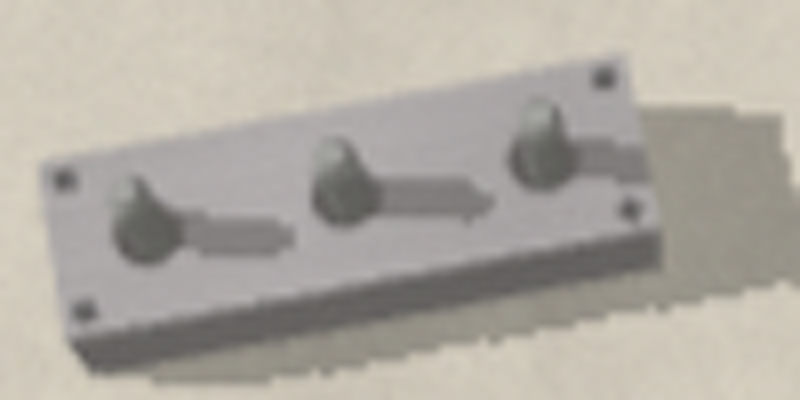

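Run:
```python
from h import *
np.set_printoptions(precision=2,suppress=True)
s=r.get_state();p=s['tcp_pos'];print(p)
im=cv2.imread("pics/s2.png");h=cv2.cvtColor(im,cv2.COLOR_BGR2HSV);m=cv2.inRange(h,(10,90,40),(28,255,255))
for v in range(136,165):
    c=np.nonzero(m[v,235:265])[0]
    if len(c): print(v,c.min()+235,c.max()+235,(c.min()+c.max())/2+235)
zb=p[2]-.0555
by=np.array([-.264,.9645,0])
for k in(-2,0,2):
    q=np.array([p[0],p[1],0])+by*k*1e-3
    print(k,[proj("scene",q+[0,0,zb+z]) for z in(0,.02,.035,.042,.078)])
```

```text
[ 0.45 -0.25  0.16]
136 248 252 250.0
137 248 253 250.5
138 248 254 251.0
139 248 254 251.0
140 249 254 251.5
141 249 254 251.5
142 249 254 251.5
143 249 254 251.5
144 250 254 252.0
145 250 254 252.0
146 250 255 252.5
147 250 255 252.5
148 251 255 253.0
149 251 255 253.0
150 251 255 253.0
151 250 254 252.0
152 245 254 249.5
153 247 254 250.5
154 247 254 250.5
155 248 254 251.0
156 248 254 251.0
157 248 255 251.5
158 248 255 251.5
159 248 255 251.5
160 249 254 251.5
161 249 254 251.5
162 250 254 252.0
-2 [array([253.29, 160.36]), array([252.24, 155.27]), array([251.44, 151.36]), array([251.05, 149.51]), array([249.03, 139.7 ])]
0 [array([253.97, 160.51]), array([252.93, 155.43]), array([252.13, 151.52]), array([251.75, 149.67]), array([249.74, 139.86])]
2 [array([254.65, 160.67]), array([253.62, 155.58]), array([252.83, 151.67]), array([252.45, 149.82]), array([250.46, 140.01])]
```

Call:
{"fn": "servo_tool", "kwargs": {
  "deltas": [
    [11.2,43.5,18,0,30],
    [11.2,43.5,0,0,30],
    [11.2,43.5,0,0,30],
    [11.2,43.5,0,0,30],
    [11.2,43.5,0,0,30]
  ]
}}

```text
clock: 22.15
tcp_pos: [0.5068, -0.0356, 0.181]
ee_rot: [0.428, 0.563, -0.43, 0.561]
force: [-0.3, 0.4, -2.2]
grip_width: 0.033
```

Call:
{"fn": "servo_tool", "kwargs": {
  "deltas": [
    [11.2,43.5,0,0,30],
    [11.2,43.5,0,0,30],
    [11.2,43.5,0,0,30],
    [11.2,43.5,0,0,30],
    [11.2,43.5,0,0,30]
  ]
}}

```text
clock: 22.78
tcp_pos: [0.5628, 0.1813, 0.1805]
ee_rot: [0.428, 0.563, -0.43, 0.561]
force: [0.1, 0.2, -2.1]
grip_width: 0.0327
```

Call:
{"fn": "servo_tool", "kwargs": {
  "deltas": [
    [0,0,0,0,30],
    [0,0,0,0,30],
    [0,0,0,0,30]
  ]
}}

```text
clock: 23.15
tcp_pos: [0.5633, 0.179, 0.1822]
ee_rot: [0.429, 0.562, -0.43, 0.561]
force: [-0.4, -0.2, -1.4]
grip_width: 0.0327
```

Run:
```python
from h import *
np.set_printoptions(precision=4,suppress=True)
s=r.get_state();p=s['tcp_pos'];print(s['clock'],p,s['force'],s['grip_width']);print(R.from_quat(s['ee_rot']).as_matrix())
a=vision.snapshot("scene");b=vision.snapshot("top")
cv2.imwrite("pics/s3.png",a[:,:,::-1]);cv2.imwrite("pics/t3.png",b[:,:,::-1])
crop(a,330,200,420,300,6,"c_s.png");crop(b,240,120,340,200,8,"c_t.png")
zb=p[2]-.0555
print([proj("scene",[p[0],p[1],zb+z]) for z in(0,.02,.042,.078)])
h=cv2.cvtColor(np.ascontiguousarray(a[:,:,::-1]),cv2.COLOR_BGR2HSV);m=cv2.inRange(h,(10,90,40),(28,255,255))
for v in range(210,275):
    c=np.nonzero(m[v,330:420])[0]
    if len(c): print(v,c.min()+330,c.max()+330)
```

```text
23.15 [0.5633 0.179  0.1822] [-0.4317 -0.2468 -1.4407] 0.03271784378259873
[[-0.0022  0.9648  0.263 ]
 [-0.0009  0.263  -0.9648]
 [-1.     -0.0024  0.0003]]
[array([375.1582, 262.2327]), array([375.9022, 257.7046]), array([376.7497, 252.5462]), array([378.2069, 243.6766])]
243 370 370
244 378 378
245 378 384
246 382 384
247 382 384
248 382 384
249 382 383
250 382 383
251 381 383
252 380 383
253 380 383
254 381 382
255 381 382
256 380 382
257 379 381
258 370 371
259 370 378
260 370 379
261 370 378
262 370 378
263 371 377
264 371 377
265 372 376
```

View pics/c_s.png

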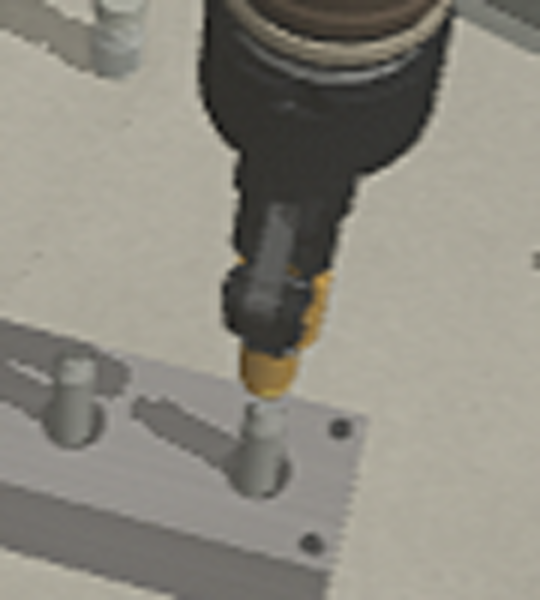

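View pics/c_t.png

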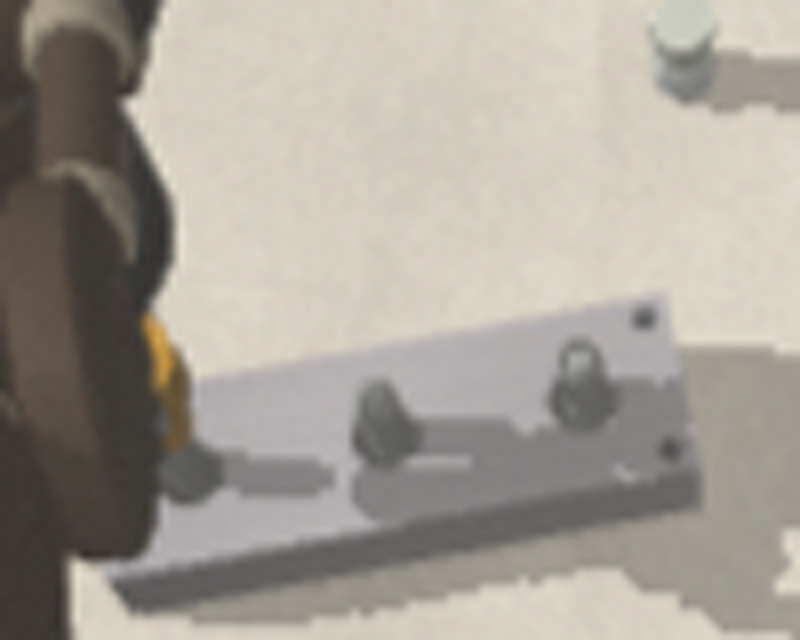

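In the scene picture the sleeve end is at about (374,263) and the post tip at (373.6,267.3). Extrapolated, the bush is about 2 mm short in +x, which agrees with the TCP reading of 563.3 against 565.6. Correct that and lower with force checks.

Call:
{"fn": "servo_tool", "kwargs": {
  "deltas": [
    [2.2,0.6,-10,0,30],
    [0,0,-4,0,30],
    [0,0,0,0,30]
  ]
}}

```text
clock: 23.62
tcp_pos: [0.5658, 0.1805, 0.1683]
ee_rot: [0.428, 0.563, -0.429, 0.562]
force: [0.4, 0.7, -0.7]
grip_width: 0.0327
```

Call:
{"fn": "servo_tool", "kwargs": {
  "deltas": [
    [0,0,-4,0,30],
    [0,0,0,0,30]
  ]
}}

```text
clock: 23.88
tcp_pos: [0.5662, 0.1809, 0.1649]
ee_rot: [0.429, 0.562, -0.429, 0.562]
force: [-0.1, -0.4, -0.4]
grip_width: 0.0328
```

Call:
{"fn": "servo_tool", "kwargs": {
  "deltas": [
    [0,0,-4,0,30],
    [0,0,0,0,30]
  ]
}}

```text
clock: 24.12
tcp_pos: [0.5661, 0.1808, 0.1609]
ee_rot: [0.429, 0.562, -0.429, 0.562]
force: [0.7, 0.3, -1.0]
grip_width: 0.0329
```

Call:
{"fn": "servo_tool", "kwargs": {
  "deltas": [
    [0,0,-3,0,30],
    [0,0,-3,0,30],
    [0,0,0,0,30]
  ]
}}

```text
clock: 24.5
tcp_pos: [0.5661, 0.1808, 0.1548]
ee_rot: [0.429, 0.562, -0.429, 0.562]
force: [-0.2, -0.6, -0.7]
grip_width: 0.0324
```

Call:
{"fn": "servo_tool", "kwargs": {
  "deltas": [
    [0,0,-3,0,30],
    [0,0,-3,0,30],
    [0,0,0,0,30]
  ]
}}

```text
clock: 24.88
tcp_pos: [0.5661, 0.1808, 0.1488]
ee_rot: [0.429, 0.562, -0.429, 0.562]
force: [0.4, 0.2, -1.0]
grip_width: 0.0328
```

Run:
```python
from h import *
s=r.get_state();print(s['tcp_pos'],s['force'],s['torque'])
a=vision.snapshot("scene");crop(a,330,200,420,300,6,"d_s.png")
```

```text
[0.5661195  0.1807848  0.14883335] [ 0.44746147  0.22036438 -0.99856963] [-0.02643747 -0.02672582  0.06248924]
```

View pics/d_s.png

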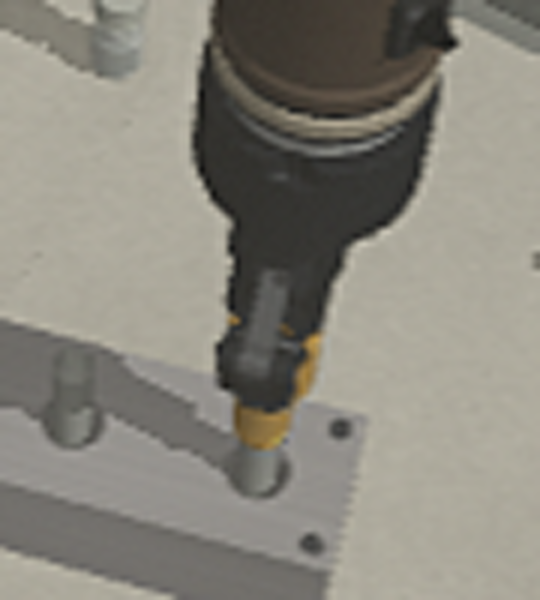

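The bush is on the post. The sleeve's lower end at crop (262,440) now covers the tip, with no side force. Continue down to just above the mouth.

Call:
{"fn": "servo_tool", "kwargs": {
  "deltas": [
    [0,0,-4,0,30],
    [0,0,-4,0,30],
    [0,0,-4,0,30],
    [0,0,0,0,30]
  ]
}}

```text
clock: 25.42
tcp_pos: [0.566, 0.1808, 0.1366]
ee_rot: [0.429, 0.562, -0.429, 0.562]
force: [0.3, -0.5, -1.3]
grip_width: 0.0327
```

Call:
{"fn": "servo_tool", "kwargs": {
  "deltas": [
    [0,0,-4,0,30],
    [0,0,-4,0,30],
    [0,0,-4,0,30],
    [0,0,0,0,30]
  ]
}}

```text
clock: 25.92
tcp_pos: [0.566, 0.1808, 0.1247]
ee_rot: [0.429, 0.562, -0.429, 0.562]
force: [0.3, 0.7, -0.9]
grip_width: 0.0326
```

Call:
{"fn": "servo_tool", "kwargs": {
  "deltas": [
    [0,0,-2.5,0,30],
    [0,0,-2.5,0,30],
    [0,0,0,0,30]
  ]
}}

```text
clock: 26.3
tcp_pos: [0.5662, 0.1808, 0.12]
ee_rot: [0.429, 0.562, -0.429, 0.562]
force: [0.3, -0.5, -1.8]
grip_width: 0.0325
```

Call:
{"fn": "servo_tool", "kwargs": {
  "deltas": [
    [0,0,-2,0,30],
    [0,0,-2,0,30],
    [0,0,0,0,30]
  ]
}}

```text
clock: 26.68
tcp_pos: [0.5662, 0.1808, 0.116]
ee_rot: [0.429, 0.562, -0.429, 0.562]
force: [-0.4, 0.2, -2.1]
grip_width: 0.0328
```

Call:
{"fn": "servo_tool", "kwargs": {
  "deltas": [
    [0,0,-2,0,30],
    [0,0,0,0,30]
  ]
}}

```text
clock: 26.92
tcp_pos: [0.5663, 0.1808, 0.1141]
ee_rot: [0.429, 0.562, -0.429, 0.562]
force: [0.3, -0.4, -1.7]
grip_width: 0.0328
```

Call:
{"fn": "servo_tool", "kwargs": {
  "deltas": [
    [0,0,-2,0,30],
    [0,0,0,0,30]
  ]
}}

```text
clock: 27.18
tcp_pos: [0.5663, 0.1808, 0.112]
ee_rot: [0.429, 0.562, -0.429, 0.562]
force: [-0.0, 0.8, -2.1]
grip_width: 0.0329
```

Call:
{"fn": "servo_tool", "kwargs": {
  "deltas": [
    [0,0,-2,0,30],
    [0,0,-2,0,30],
    [0,0,0,0,30]
  ]
}}

```text
clock: 27.55
tcp_pos: [0.5662, 0.1808, 0.108]
ee_rot: [0.429, 0.562, -0.429, 0.562]
force: [-0.5, 0.1, -0.7]
grip_width: 0.0324
```

Call:
{"fn": "servo_tool", "kwargs": {
  "deltas": [
    [0,0,-2,0,30],
    [0,0,-2,0,30],
    [0,0,0,0,30]
  ]
}}

```text
clock: 27.92
tcp_pos: [0.5663, 0.1808, 0.104]
ee_rot: [0.429, 0.562, -0.429, 0.562]
force: [-0.3, -0.0, -1.8]
grip_width: 0.0326
```

Call:
{"fn": "servo_tool", "kwargs": {
  "deltas": [
    [0,0,-2.5,0,30],
    [0,0,-2.5,0,30],
    [0,0,0,0,30]
  ]
}}

```text
clock: 28.3
tcp_pos: [0.5663, 0.1808, 0.0989]
ee_rot: [0.429, 0.562, -0.429, 0.562]
force: [-0.3, 0.4, -2.1]
grip_width: 0.0326
```

Bush bottom is now about 17 mm below the mouth. A liner would have stopped it at 8 mm, so this is the worn socket.

Call:
{"fn": "servo_tool", "kwargs": {
  "deltas": [
    [0,0,-3,0,30],
    [0,0,-3,0,30],
    [0,0,0,0,30]
  ]
}}

```text
clock: 28.68
tcp_pos: [0.5663, 0.1808, 0.0929]
ee_rot: [0.429, 0.562, -0.429, 0.562]
force: [0.4, 0.4, -1.4]
grip_width: 0.0329
```

Call:
{"fn": "servo_tool", "kwargs": {
  "deltas": [
    [0,0,-3,0,30],
    [0,0,-3,0,30],
    [0,0,0,0,30]
  ]
}}

```text
clock: 29.05
tcp_pos: [0.5663, 0.1808, 0.0869]
ee_rot: [0.429, 0.562, -0.429, 0.562]
force: [0.6, 0.0, -2.2]
grip_width: 0.0328
```

Call:
{"fn": "servo_tool", "kwargs": {
  "deltas": [
    [0,0,-3,0,30],
    [0,0,-3,0,30],
    [0,0,0,0,30]
  ]
}}

```text
clock: 29.42
tcp_pos: [0.5663, 0.1808, 0.0809]
ee_rot: [0.429, 0.562, -0.429, 0.562]
force: [-0.5, 0.8, -2.8]
grip_width: 0.033
```

Call:
{"fn": "servo_tool", "kwargs": {
  "deltas": [
    [0,0,-3,0,30],
    [0,0,0,0,30]
  ]
}}

```text
clock: 29.68
tcp_pos: [0.5663, 0.1809, 0.078]
ee_rot: [0.429, 0.562, -0.429, 0.562]
force: [-0.3, 1.1, -1.9]
grip_width: 0.0328
```

Call:
{"fn": "servo_tool", "kwargs": {
  "deltas": [
    [0,0,-2,0,30],
    [0,0,0,0,30]
  ]
}}

```text
clock: 29.92
tcp_pos: [0.5664, 0.1809, 0.0761]
ee_rot: [0.429, 0.562, -0.429, 0.562]
force: [-0.9, 1.5, -1.6]
grip_width: 0.0327
```

Call:
{"fn": "servo_tool", "kwargs": {
  "deltas": [
    [0,0,-1.5,0,30],
    [0,0,0,0,30]
  ]
}}

```text
clock: 30.18
tcp_pos: [0.5664, 0.1809, 0.0747]
ee_rot: [0.429, 0.562, -0.429, 0.562]
force: [-0.4, 1.4, -1.2]
grip_width: 0.0326
```

Call:
{"fn": "servo_tool", "kwargs": {
  "deltas": [
    [0,0,-1,0,30],
    [0,0,0,0,30]
  ]
}}

```text
clock: 30.42
tcp_pos: [0.5664, 0.181, 0.0746]
ee_rot: [0.429, 0.562, -0.429, 0.562]
force: [-3.5, 1.3, 5.2]
grip_width: 0.0326
```

Call:
{"fn": "servo_tool", "kwargs": {
  "deltas": [
    [0,0,-1,0,30],
    [0,0,0,0,30]
  ]
}}

```text
clock: 30.68
tcp_pos: [0.5665, 0.181, 0.0746]
ee_rot: [0.429, 0.562, -0.429, 0.562]
force: [-5.4, 0.4, 10.3]
grip_width: 0.0325
```

Run:
```python
from h import *
s=r.get_state();print(s['tcp_pos'],s['force'],s['torque'])
a=vision.snapshot("scene");crop(a,330,220,420,300,8,"e_s.png")
```

```text
[0.56646232 0.18104951 0.07457309] [-5.41513266  0.35073175 10.27886654] [ 0.01997824  0.87755985 -0.05941298]
```

View pics/e_s.png

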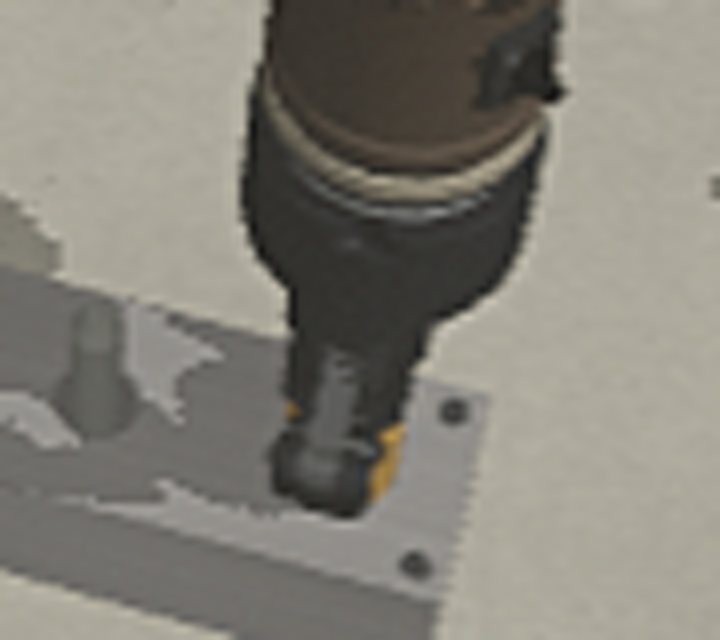

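The head looks seated: a firm stop at 10 N with the centre where expected. Relieve the load, release and lift.

Call:
{"fn": "servo_tool", "kwargs": {
  "deltas": [
    [0,0,1.5,0,30],
    [0,0,0,0,42],
    [0,0,0,0,55],
    [0,0,0,0,60],
    [0,0,0,0,60]
  ]
}}

```text
clock: 31.35
tcp_pos: [0.5665, 0.1808, 0.0741]
ee_rot: [0.429, 0.562, -0.429, 0.562]
force: [0.3, 0.4, 0.3]
grip_width: 0.0596
```

Call:
{"fn": "servo_tool", "kwargs": {
  "deltas": [
    [0,0,15,0,60],
    [0,0,30,0,60],
    [0,0,50,0,60],
    [-20,-50,20,0,60],
    [-20,-50,0,0,60]
  ]
}}

```text
clock: 31.98
tcp_pos: [0.5286, 0.0804, 0.1935]
ee_rot: [0.43, 0.56, -0.427, 0.565]
force: [-0.3, -1.6, -0.3]
grip_width: 0.06
```

Call:
{"fn": "servo_tool", "kwargs": {
  "deltas": [
    [-20,-50,0,0,60],
    [-20,-50,0,0,60],
    [-20,-50,0,0,60],
    [-20,-50,0,0,60],
    [0,0,0,0,60]
  ]
}}

```text
clock: 32.6
tcp_pos: [0.4457, -0.1221, 0.1905]
ee_rot: [0.43, 0.56, -0.431, 0.562]
force: [0.0, 0.4, -0.0]
grip_width: 0.0598
```

Run:
```python
from h import *
s=r.get_state();print(s['clock'],s['tcp_pos'],s['force'])
a=vision.snapshot("scene");b=vision.snapshot("top")
cv2.imwrite("pics/s4.png",a[:,:,::-1]);cv2.imwrite("pics/t4.png",b[:,:,::-1])
A=cv2.resize(a[230:310,285:395],None,fx=7,fy=7,interpolation=cv2.INTER_CUBIC);cv2.imwrite("pics/f_s.png",A[:,:,::-1])
B=cv2.resize(b[140:210,240:340],None,fx=7,fy=7,interpolation=cv2.INTER_CUBIC);cv2.imwrite("pics/f_t.png",B[:,:,::-1])
```

```text
32.6 [ 0.4456873  -0.12208383  0.19051785] [ 0.02367521  0.39712218 -0.02730523]
```

View pics/f_s.png

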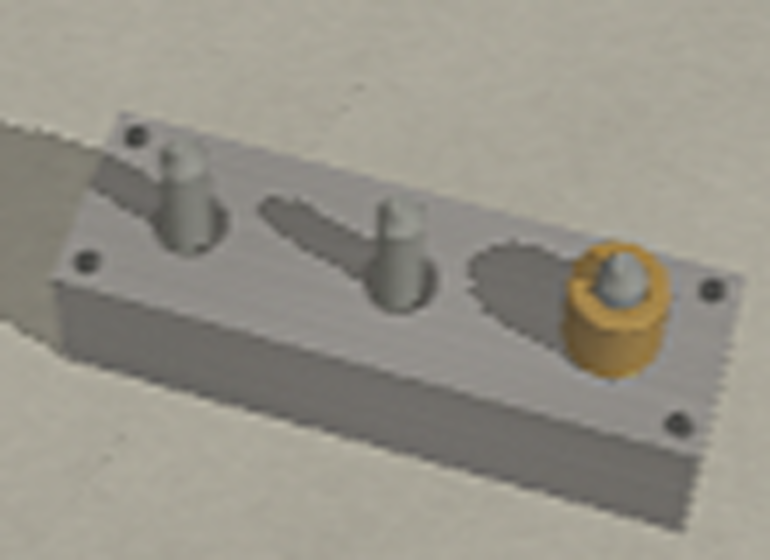

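View pics/f_t.png

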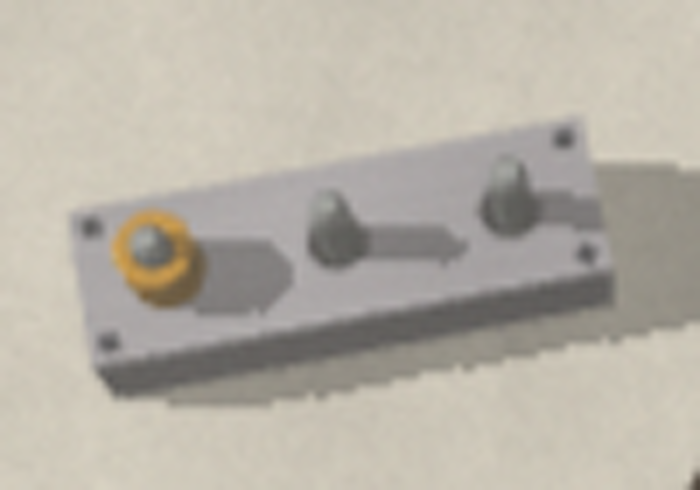

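View pics/s4.png

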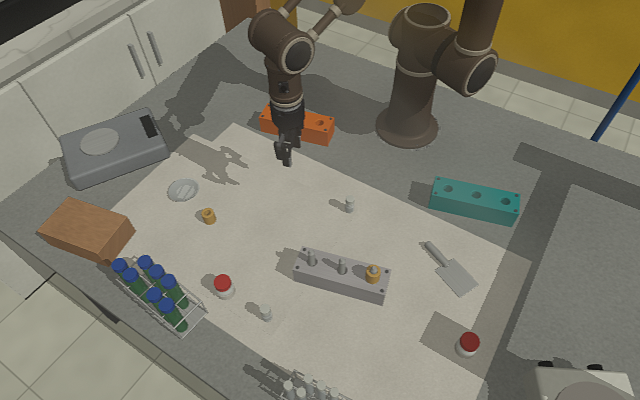

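In the picture the head lies on the block, with its top ring at crop (617,285) and the post tip showing. A quick numeric check that it's fully home.

Run:
```python
from h import *
for z in (.096,.100,.105): print(z,((proj("scene",[.566,.1803,z])-(285,230)+.5)*7).round(0),((proj("top",[.566,.1803,z])-(240,140)+.5)*7).round(0))
im=cv2.imread("pics/s4.png")
for n,f,box in(("scene","s4",(285,230,395,310)),("top","t4",(240,140,340,210))):
    im=cv2.imread(f"pics/{f}.png");u0,v0,u1,v1=box
    m=cv2.inRange(cv2.cvtColor(im,cv2.COLOR_BGR2HSV)[v0:v1,u0:u1],(10,90,40),(28,255,255))
    k,l,st,c=cv2.connectedComponentsWithStats(m);i=1+st[1:,4].argmax();print(n,(st[i]*7).tolist())
# expected silhouette rows of head cylinder z .06-.096
t=np.linspace(0,6.283,90)
for c,o in(("scene",(285,230)),("top",(240,140))):
    P=np.array([(proj(c,[.566+.017*np.cos(a),.1803+.017*np.sin(a),z])-o+.5)*7 for z in(.06,.096) for a in t]);print(c,P.min(0).round(),P.max(0).round())
```

```text
0.096 [627. 284.] [154. 249.]
0.1 [628. 278.] [152. 246.]
0.105 [629. 270.] [150. 243.]
scene [567, 245, 105, 133, 1267]
top [112, 210, 84, 91, 665]
scene [567. 238.] [679. 382.]
top [112. 209.] [208. 311.]
```

Run:
```python
from bench import r
print(r.job_done(), r.get_state()['clock'])
```

```text
the job is handed in; nothing more can be done
the job is handed in; nothing more can be done
```

The bush is on the loose post, the one at (0.566, 0.180) at the block's +y end (socket c by my reading of the block's axes). Its head lies on the block, and I handed the job in at about 32.7 s of the 72 s allowed.

**Finding the loose post:** I rocked each post across the block between open jaws, never closing on it. The two sound posts each gave about 7 mm in all. The third gave about 19 mm before it was firm. These are higher than the 5 mm and 13 mm you quoted, partly because the jaw opening seems to read 1–2 mm low, but the difference between the posts is clear. The highest side load was about 8 N, on the first post, against your "about 3 N" and the 20 N bending limit.

**Fitting the bush:** It slid over the post and down the socket with almost no side force, well past the 8 mm depth where a sound socket's liner would have stopped it. It came to a firm stop at tool height 74.6 mm, against about 73.5–74 mm expected for fully home. I pressed it with about 10 N, then released it and backed the arm away.

**Last checks:**
- **Pictures:** Both views show the head flat on the block with the post tip standing out of it.
- **Numbers:** The head's outline in the scene view fits the fully-home position and sits slightly low, not high. The camera offset I had already seen explains that.
- **Rest of the bench:** The other two posts are standing, and the other items look to be where they were. I checked those by eye only.

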